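Put the eyeshadow palette away in the carousel

TASK

Turn the clear make-up carousel by its brass post until the empty flat bay at the bottom squarely faces you (the robot side of the vanity), then slide the eyeshadow palette flat across the glass into that bay until it is fully home against the back stop. Leave the bay facing you with the palette in it, and leave the other things on the vanity where they are.

Things in the scene. Friction and masses are not known exactly. Their poses are not given: they have to be found in the camera images.
- carousel: turning part of a clear acrylic make-up carousel, stiff to turn (0.15 N m), upright axis. Origin on the axis at table height; its x axis points INTO the bay (mouth on its -x side), so the bay faces the robot when this x is world +x. It starts turned 20 to 75 degrees anticlockwise from above (bay looking to the robot's right). Lower tier: a disc of radius 125 mm, 22 to 26 mm high
- bay_stop (a point): foot of the bay's back stop, on the bay's centre line: x = -15, y = 0 mm in the carousel's frame. The bay is a tunnel with the glass as floor: blue walls 97 mm apart (y = -48.5 to 48.5), 22 mm high inside, straight out to x = -110 mm, then cheeks flaring 30 degrees outward to x = -130, y = +-63 mm
- tower_top (a point): centre of the middle tier's top, on the axis, 78 mm up: a disc of radius 58 mm. On it a cup (radius 27 mm) with four eyeliner pens reaches 215 mm. Two lipsticks 86 mm high stand on the lower tier at x = 81, y = +-44 mm in the carousel's frame
- post (a point): centre of the top of the brass turning post on the carousel's lower tier: an upright cylinder, 22 mm diameter, from height 26 mm (roof) to 62 mm; it lies at x = -67.5, y = 80.4 mm in the carousel's frame
- mouth (a point): point at table height on the bay's centre line at the roof's edge: x = -125, y = 0 mm in the carousel's frame
- palette: closed pink eyeshadow palette with eight coloured pans showing, a flat slab 120 mm (its x) by 92 mm (its y) by 15 mm, lying flat on the glass, about 0.18 kg; origin at the centre of its underside. Too wide to grasp. It goes into the bay long way first; when fully home its origin is at x = -75 mm in the carousel's frame, with 10 mm of it standing out of the roof's edge
- front (a point): fixed unmarked reference point on the glass 450 mm straight ahead of the robot; its x axis points straight ahead from the robot
- trinket_tray: green ceramic tray, 110 x 150 x 18 mm high, origin under its centre (bystander)
- dropper_bottle: closed amber dropper bottle, 38 mm diameter, 110 mm high, origin under its centre (bystander)
- cream_jar: white jar with brass lid, 62 mm diameter, 50 mm high, origin under its centre (bystander)
- polish_bottle: nail polish bottle, 34 x 34 x 76 mm high, origin under its centre (bystander)
- cuticle_pusher: steel cuticle pusher lying flat, 132 mm long along its x, 11 mm wide, 6 mm high (bystander)
- compact: round dark compact, 72 mm diameter, 15 mm high, origin under its centre (bystander)

How it is judged:
On the way:
1. the carousel's bay faces the robot side (within 0.30 rad) (angle between the x axis of carousel and the x axis of front, either way round below 0.3 rad and horizontal distance between mouth and front below 0.3 m), for 0.2 s.
At the end, for the whole second after the job is handed in: The palette lies flat in the carousel's bay, fully home (origin within 6 mm of the seated position along the bay, 6 mm across, within 0.07 rad of the bay's direction), the bay faces the robot side within 0.30 rad, and palette and carousel are at rest (all of step 1 and x of palette in the frame of carousel between -0.081 and -0.07 m and y of palette in the frame of carousel between -0.006 and 0.006 m and angle between the x axis of palette and the x axis of carousel, either way round below 0.07 rad and height (world z) of palette below 0.006 m and angle between palette's own z axis and vertical below 0.05 rad and linear speed of palette below 0.01 m/s and angular speed of carousel below 0.05 rad/s); the robot touches nothing.
It fails at once if a bystander is moved by more than 30 mm or tipped (distance of any of trinket_tray, dropper_bottle, cream_jar, polish_bottle, cuticle_pusher, compact from where it was at the start of the episode above 0.03 m or angle between any of trinket_tray, dropper_bottle, cream_jar, polish_bottle, cuticle_pusher, compact's own z axis and vertical above 0.5 rad).
It also fails if it takes over 64 s, if anything falls off the work surface, if the arm or the gripper's body presses on something with over 40 N, if the wrist force passes 120 N, or if a joint passes its speed limit or range.

ROBOT

A 6-joint arm with a two-finger parallel gripper is mounted at the origin on the work surface. World frame = base frame: x ahead of the robot, y to its left, z up, the work surface at z = 0. Lengths are in m, angles in rad, forces in N, time in s.
With the tool pointing down it reaches from about 0.3 to 0.875 m from the base axis. Payload 6.4 kg.
Tool frame: the origin (TCP) lies at the very end of the fingers, on their centre line; the grasp point (between the pads) lies 19 mm behind it (ctrl.tcp_to_grasp is the distance from the TCP to the grasp point, in m); z points along the fingers, y is the direction in which the jaws open and shut (so a half turn about z gives the same grasp; the last joint's range is limited). The gripper opens to 85 mm and grips with 20 to 120 N. Pads are 22 mm wide; open, the fingers measure 114 mm over their backs; the gripper's body (76 mm by 85 mm) begins 54 mm behind the grasp point. The pads swing forward as they close: fully open they stand 13 mm farther back than shut.
Start: joints at [1.013, 0.181, 1.607, -0, 1.354, -0.206], TCP at [0.198, 0.54, 0.231] pointing down, gripper open.
Joint ranges: [-2.99, 2.99], [-0.89, 2.07], [0.3, 2.58], [-1.14, 4.28], [0, 2.63], [-3.12, 3.12]. Speed limits (rad/s): [2.57, 2.57, 3.01, 3.14, 3.14, 3.14].

INTERFACE

Orientations are given as a unit quaternion [w, x, y, z].
In Python, from bench import ctrl gives the robot as it stands. The module is installed in compiled form; this text tells all that it offers.
- The arm moves only by the tool drive_tool, never from a script. Its argument "deltas" is a list of rows, each an object with "slide": the shift along the tool's x, y, z as a fraction of full scale, a list of three; "delta_rot": the turn, a rotation vector about the tool's x, y, z as a fraction of full scale, a list of three; "hand": the opening, from 0 (shut) to 1 (fully open). In form: [{"slide": [tx, ty, tz], "delta_rot": [wx, wy, wz], "hand": hand}, ...]. A call has exactly 5 rows; each row shifts and turns the commanded pose from where the row before left it, along the tool's axes as they then stand; what a row does not reach is not made up. Full scale, the value 1, is 50 mm for a shift and 180 degrees for a turn. A row lasts 1/8 s, in which the tool goes at most 62.5 mm and 10.7 degrees, less where a joint would pass 70% of its speed; a pose out of reach is approached as far as the arm can. A call with a number of a shift or a turn outside -1 to 1 is refused whole. A call with a gripper value outside its range is refused whole. The fingers move at their own pace and stop on an object; the grip force is fixed at half the most. Time passes only in rows, so rows that do not move let the fingers close, or fill a call up. It gives the time, the measured TCP pose, the force and the opening at its end, in the units of the state.
- ctrl.get_obs(): the state, without advancing time (a new reading comes with each control period).
- ctrl.camera(name): name is "scene" or "top" or "wrist"; returns a dict with "frame" (420x560x3 uint8, red, green, blue), "mtx" (3x3 intrinsics, pixels), "R" (3x3) and "t" (3): a world point X has camera coordinates R X + t. Camera axes: x right, y down, z forward; pixel columns grow to the right and rows downward; lengths in m; the calibration is good to about 2 mm. A picture is of the moment at which its call begins. There is no depth.
- ctrl.hand_in(): hands the job in, once; it reports no verdict.
The state is a dict: "time_s": time; "q": joint angles; "dq": joint speeds; "joint_efforts": joint torques, N m; "eef_pos": TCP position; "eef_rot": TCP orientation; "wrist_force": force on the tool from outside, world axes, zero at the start; "torque": the same for the moment, N m; "opening": opening from 0.0 (shut) to 1.0 (fully open).
Only numpy, scipy, OpenCV 4.12 (cv2) and the standard library are available. Lean on these libraries where they do the work, as an engineer would, in place of code of your own. Each camera call takes 0.05 s, during which the arm holds its last target.

## Working session

There is one attempt and no reset: what is moved stays moved. The work goes in short steps, Python scripts to look and compute and a tool call to move; the robot and the scene stay as the last step left them, time stands still between calls to the robot, and variables do not carry over. Pictures are saved under pics/ and viewed, and the job is handed in when it is done.

Besides the shell and the picture viewer there is one more tool, called after "Call:" by a JSON object that holds its "api" and its "payload", one argument or row to a line. drive_tool: Moves the arm, as the interface text tells. Its arguments: {"type":"object","properties":{"deltas":{"type":"array","items":{"type":"object","properties":{"slide":{"type":"array","items":{"type":"number"}},"delta_rot":{"type":"array","items":{"type":"number"}},"hand":{"type":"number"}}}}},"required":["deltas"]}

```bash
mkdir -p pics
cat > h.py <<'E'
from bench import ctrl
import numpy as np, cv2
def snap(n,f):
    c=ctrl.camera(n); cv2.imwrite('pics/'+f,c['frame'][:,:,::-1]); return c
def ray(c,u,v,z):
    R=np.array(c['R']);t=np.array(c['t']);K=np.array(c['mtx'])
    o=-R.T@t; d=R.T@np.linalg.inv(K)@np.array([u,v,1.]); s=(z-o[2])/d[2]; return o+s*d
def proj(c,X):
    p=np.array(c['mtx'])@(np.array(c['R'])@np.array(X)+np.array(c['t'])); return p[:2]/p[2]
E
python3 - <<'E'
from h import *
import pickle
for n in ['top','scene']:
    c=snap(n,n+'0.png'); pickle.dump(c,open(n+'0.pkl','wb'))
    print(n,-np.array(c['R']).T@c['t'],np.array(c['R'])[2])
o=ctrl.get_obs(); print(o)
E
```

```text
top [ 0.41533478 -0.01642166  1.65323206] [ 0.08538111  0.01227887 -0.9962727 ]
scene [ 1.05088968 -0.35032304  1.03123588] [-0.45584436  0.29896531 -0.83834698]
{'time_s': 0.1, 'q': array([ 1.01271047e+00,  1.81472606e-01,  1.60791316e+00, -2.24566925e-05,
        1.35382161e+00, -2.06278433e-01]), 'dq': array([ 0.00097547, -0.00285249, -0.00281845, -0.00029359,  0.00144347,
        0.0009984 ]), 'joint_efforts': array([ 3.72624190e-04, -4.45873368e+01, -3.52239633e+01, -3.85091698e-04,
        4.24589452e-03, -9.99873635e-06]), 'eef_pos': array([0.19784623, 0.53935008, 0.23046847]), 'eef_rot': array([-2.90930480e-04,  1.74995527e-01,  9.84568897e-01, -7.53202339e-04]), 'wrist_force': array([-0.79154283, -0.4625395 , -0.35084903]), 'torque': array([ 0.00531928,  0.03518271, -0.06287504]), 'opening': 0.9989767180486623}
```

View pics/top0.png

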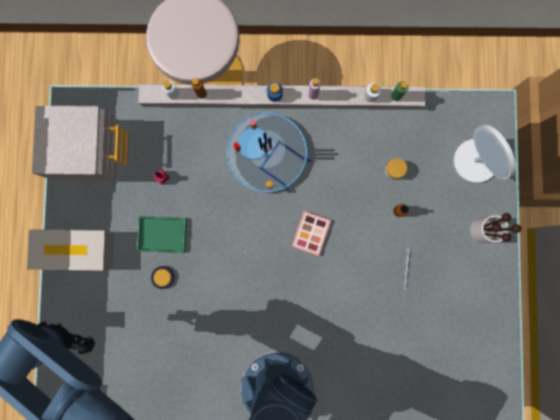

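View pics/scene0.png

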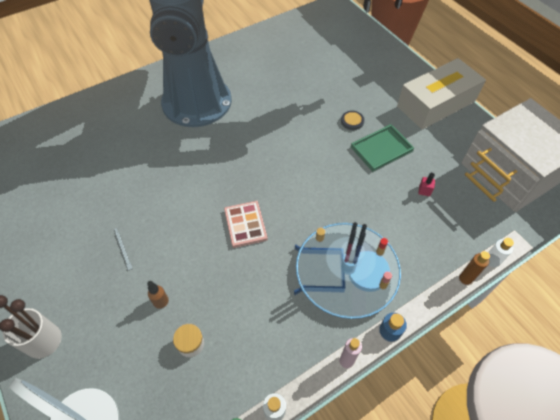

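Run:
```python
import cv2
a=cv2.imread('pics/top0.png')
cv2.imwrite('pics/t0a.png',cv2.resize(a[100:275,210:345],None,fx=4.4,fy=3.4*1.0 if 0 else 3.4,interpolation=cv2.INTER_CUBIC) if 0 else cv2.resize(a[100:275,200:350],None,fx=3.4,fy=3.4,interpolation=cv2.INTER_CUBIC))
a=cv2.imread('pics/scene0.png')
cv2.imwrite('pics/s0a.png',cv2.resize(a[190:325,215:410],None,fx=4,fy=4,interpolation=cv2.INTER_CUBIC))
```

```text
(no output)
```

View pics/t0a.png

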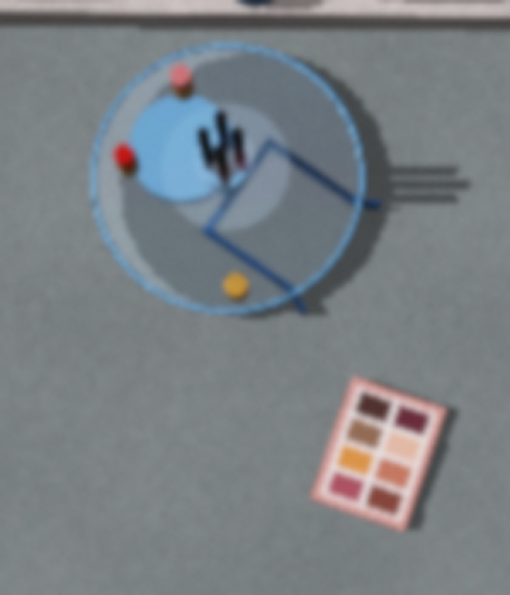

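View pics/s0a.png

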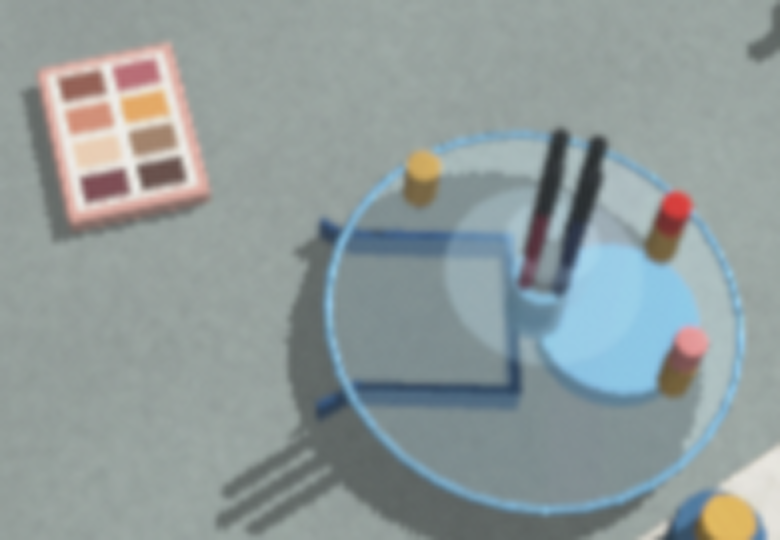

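```bash
cat > m.py <<'E'
from h import *
import pickle
from scipy.optimize import least_squares
T=pickle.load(open('top0.pkl','rb'));S=pickle.load(open('scene0.pkl','rb'))
pt=lambda u,v:((u+.5)/3.4-.5+200,(v+.5)/3.4-.5+100)
ps=lambda u,v:((u+.5)/4-.5+215,(v+.5)/4-.5+190)
obs=[(T,pt(236,285),(-.0675,.0804,.062)),(S,ps(424,162),(-.0675,.0804,.062)),
(T,pt(181,76),(.081,-.044,.086)),(T,pt(123,155),(.081,.044,.086)),(S,ps(677,206),(.081,.044,.086)),(S,ps(691,342),(.081,-.044,.086)),
(T,pt(270,142),(-.015,-.0485,.022)),(T,pt(207,231),(-.015,.0485,.022)),(S,ps(515,236),(-.015,.0485,.022)),(S,ps(518,384),(-.015,-.0485,.022)),
(T,pt(229,178.5),(0,0,.024))]
def W(p,X):
    c,s=np.cos(p[2]),np.sin(p[2]); return np.array([p[0]+c*X[0]-s*X[1],p[1]+s*X[0]+c*X[1],X[2]])
def fit(obs,p0):
    r=least_squares(lambda p:np.concatenate([proj(c,W(p,X))-np.array(q) for c,q,X in obs]),p0,loss='soft_l1')
    print(r.x,np.degrees(r.x[2]));print(np.round(r.fun.reshape(-1,2),1).tolist()); return r.x
if __name__=='__main__':
    p=fit(obs,[.6,0,.9]); print('post',W(p,(-.0675,.0804,.062)))
    P=[(.06,.046,.015),(.06,-.046,.015),(-.06,-.046,.015),(-.06,.046,.015)]
    ob=[(T,pt(*q),X) for q,X in zip([(355,377),(446,406),(407,530),(313,497)],P)]
    so=[(S,ps(*q),X) for q,X in zip([(73,228),(38,70),(168,43),(210,195)],[P[1],P[2],P[3],P[0]])] 
    fit(ob,[.4,-.1,-.3])
    # match scene corner order by projection
    so=[]
    pp=fit(ob,[.4,-.1,-.3])
    for q in [(38,70),(168,43),(210,195),(73,228)]:
        q=ps(*q); X=min(P,key=lambda X:np.hypot(*(proj(S,W(pp,X))-q))); so.append((S,q,X)); 
    fit(ob+so,pp)
    for n,u,v,z in [('drop',401,210,.1),('pushertop',407,250,0),('pusherbot',406,288,0),('jar',397,168,.05),('tray',163,234,.018),('compact',162,278,.015),('polish',160,177,.05)]: print(n,ray(T,u,v,z))
E
python3 m.py
```

```text
[0.73742499 0.04545037 0.96601194] 55.34840695521749
[[-0.8, 0.4], [0.4, 0.9], [-0.6, 0.1], [-0.4, -0.0], [0.6, 0.0], [0.6, 0.1], [-0.2, 1.9], [0.5, 0.3], [-2.4, 2.1], [-1.7, 1.3], [-0.9, 0.6]]
post [0.63290649 0.03563741 0.062     ]
[ 0.48697815 -0.10103487 -0.31048168] -17.789289969801896
[[-0.4, -0.6], [0.6, 0.2], [0.1, 0.0], [-0.2, 0.3]]
[ 0.48697815 -0.10103487 -0.31048168] -17.789289969801896
[[-0.4, -0.6], [0.6, 0.2], [0.1, 0.0], [-0.2, 0.3]]
[ 0.48595149 -0.09936027 -0.31078668] -17.80676534721821
[[-1.0, -0.3], [0.0, 0.5], [-0.5, 0.3], [-0.7, 0.6], [-0.9, 1.2], [0.2, 0.6], [0.4, 0.3], [-0.7, 0.2]]
drop [ 0.55461768 -0.36257459  0.1       ]
pushertop [ 0.43730295 -0.40305329  0.        ]
pusherbot [ 0.31855685 -0.39919012  0.        ]
jar [ 0.68955607 -0.36204457  0.05      ]
tray [0.47596986 0.36520589 0.018     ]
compact [0.33863809 0.3643975  0.015     ]
polish [0.65176566 0.37306973 0.05      ]
```

```bash
cat > plan.py <<'E'
from h import *
from scipy.spatial.transform import Rotation as Ro
import sys,json
def rows(targets,hand=1.0,cur=None):
    """targets: list of (x,y,z,yawdeg,nrows[,hand]); tool pointing down, straight line each"""
    if cur is None:
        o=ctrl.get_obs(); q=o['eef_rot']; R=Ro.from_quat([q[1],q[2],q[3],q[0]]); p=np.array(o['eef_pos'])
    else: p,R=cur
    out=[]
    for t in targets:
        ps=np.deg2rad(t[3]); y=np.array([np.cos(ps),np.sin(ps),0]); z=np.array([0,0,-1.]); x=np.cross(y,z)
        Rt=Ro.from_matrix(np.c_[x,y,z]); n=t[4]; p0=p;R0=R; rv=(R0.inv()*Rt).as_rotvec()
        for i in range(1,n+1):
            pt=p0+(np.array(t[:3])-p0)*i/n; Rn=R0*Ro.from_rotvec(rv*i/n)
            s=np.round(R.inv().apply(pt-p)/.05,2); d=np.round((R.inv()*Rn).as_rotvec()/np.pi,3)
            out.append(dict(slide=s.tolist(),delta_rot=d.tolist(),hand=t[5] if len(t)>5 else hand))
            p=p+R.apply(s*.05); R=R*Ro.from_rotvec(d*np.pi)
    for i in range(0,len(out),5): print(json.dumps(out[i:i+5]).replace(' ',''))
    return p,R
E
python3 - <<'E'
from plan import *
rows([(.633,.036,.2,95,15)])
E
```

```text
[{"slide":[-0.78,-0.43,0.04],"delta_rot":[-0.0,-0.0,-0.009],"hand":1.0},{"slide":[-0.76,-0.45,0.04],"delta_rot":[-0.0,-0.0,-0.01],"hand":1.0},{"slide":[-0.75,-0.48,0.04],"delta_rot":[-0.0,-0.0,-0.009],"hand":1.0},{"slide":[-0.73,-0.49,0.04],"delta_rot":[-0.0,-0.0,-0.009],"hand":1.0},{"slide":[-0.72,-0.52,0.05],"delta_rot":[-0.0,-0.0,-0.01],"hand":1.0}]
[{"slide":[-0.71,-0.54,0.04],"delta_rot":[-0.0,-0.0,-0.009],"hand":1.0},{"slide":[-0.69,-0.56,0.04],"delta_rot":[-0.0,-0.0,-0.009],"hand":1.0},{"slide":[-0.67,-0.58,0.04],"delta_rot":[-0.0,-0.0,-0.01],"hand":1.0},{"slide":[-0.65,-0.6,0.04],"delta_rot":[-0.0,-0.0,-0.009],"hand":1.0},{"slide":[-0.64,-0.62,0.04],"delta_rot":[-0.0,-0.0,-0.009],"hand":1.0}]
[{"slide":[-0.62,-0.63,0.04],"delta_rot":[-0.0,-0.0,-0.009],"hand":1.0},{"slide":[-0.6,-0.65,0.04],"delta_rot":[-0.0,-0.0,-0.01],"hand":1.0},{"slide":[-0.58,-0.67,0.04],"delta_rot":[-0.0,-0.0,-0.009],"hand":1.0},{"slide":[-0.56,-0.69,0.04],"delta_rot":[-0.0,-0.0,-0.009],"hand":1.0},{"slide":[-0.54,-0.7,0.05],"delta_rot":[-0.0,-0.0,-0.01],"hand":1.0}]
```

Call:
{"api": "drive_tool", "payload": {
  "deltas": [
    {"slide":[-0.78,-0.43,0.04],"delta_rot":[0,0,-0.009],"hand":1.0},
    {"slide":[-0.76,-0.45,0.04],"delta_rot":[0,0,-0.01],"hand":1.0},
    {"slide":[-0.75,-0.48,0.04],"delta_rot":[0,0,-0.009],"hand":1.0},
    {"slide":[-0.73,-0.49,0.04],"delta_rot":[0,0,-0.009],"hand":1.0},
    {"slide":[-0.72,-0.52,0.05],"delta_rot":[0,0,-0.01],"hand":1.0}
  ]
}}

```text
time_s: 0.72
eef_pos: [0.3435, 0.3709, 0.2204]
eef_rot: [-0.0, 0.101, 0.995, -0.0]
wrist_force: [0.8, 0.9, 0.4]
opening: 0.998
```

Call:
{"api": "drive_tool", "payload": {
  "deltas": [
    {"slide":[-0.71,-0.54,0.04],"delta_rot":[0,0,-0.009],"hand":1.0},
    {"slide":[-0.69,-0.56,0.04],"delta_rot":[0,0,-0.009],"hand":1.0},
    {"slide":[-0.67,-0.58,0.04],"delta_rot":[0,0,-0.01],"hand":1.0},
    {"slide":[-0.65,-0.6,0.04],"delta_rot":[0,0,-0.009],"hand":1.0},
    {"slide":[-0.64,-0.62,0.04],"delta_rot":[0,0,-0.009],"hand":1.0}
  ]
}}

```text
time_s: 1.35
eef_pos: [0.4887, 0.2028, 0.2104]
eef_rot: [-0.0, 0.029, 1.0, -0.0]
wrist_force: [-0.9, 0.3, 0.1]
opening: 0.999
```

Call:
{"api": "drive_tool", "payload": {
  "deltas": [
    {"slide":[-0.62,-0.63,0.04],"delta_rot":[0,0,-0.009],"hand":1.0},
    {"slide":[-0.6,-0.65,0.04],"delta_rot":[0,0,-0.01],"hand":1.0},
    {"slide":[-0.58,-0.67,0.04],"delta_rot":[0,0,-0.009],"hand":1.0},
    {"slide":[-0.56,-0.69,0.04],"delta_rot":[0,0,-0.009],"hand":1.0},
    {"slide":[-0.54,-0.7,0.05],"delta_rot":[0,0,-0.01],"hand":1.0}
  ]
}}

```text
time_s: 1.98
eef_pos: [0.6337, 0.0355, 0.1997]
eef_rot: [-0.0, -0.044, 0.999, 0.0]
wrist_force: [-0.1, 0.3, 1.3]
opening: 1.003
```

Run:
```python
from h import *
o=ctrl.get_obs();print(o['time_s'],o['eef_pos'],o['eef_rot'],o['q'])
c=snap('wrist','w1.png')
for X in [(.633,.036,.062)]: print(proj(c,X))
o=np.array(o['eef_pos'])
for z in (0.2,.05): print(proj(c,[o[0],o[1],z]))
snap('scene','s1.png')
```

```text
1.975 [0.63367152 0.03553901 0.19969209] [-4.08335132e-04 -4.44344269e-02  9.99012211e-01  1.29324792e-04] [-1.30723515e-01  3.38847715e-01  1.47767879e+00  1.15818916e-04
  1.32591540e+00 -1.79044610e+00]
[280.59227673 198.28980612]
[279.24769848 268.66201776]
[280.04132281 195.82206591]
```

View pics/w1.png

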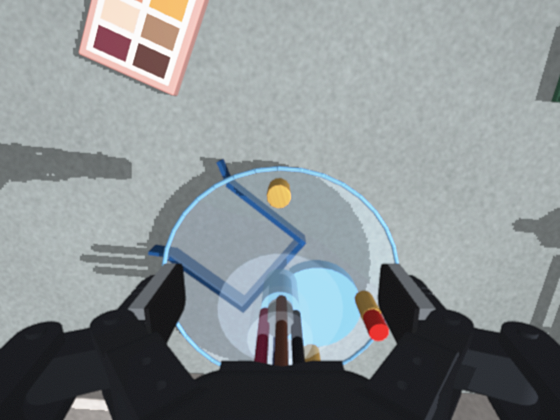

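View pics/s1.png

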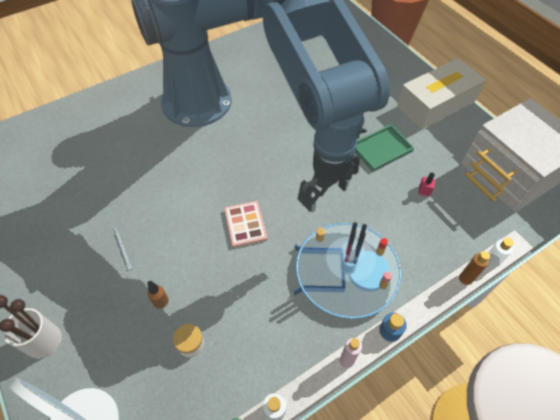

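Run:
```python
from h import *
c=ctrl.camera('wrist'); print(-np.array(c['R']).T@c['t'])
for u,v in [(279,187),(279,181),(279,193)]: print(ray(c,u,v,.062))
from m import *
obs+= [(c,(279,187),(-.0675,.0804,.062))]
# stop corners & ring in wrist
obs+=[(c,(304,240),(-.015,.0485,.022)),(c,(243,307),(-.015,-.0485,.022)),(c,(375,331),(.081,.044,.086))]
p=fit(obs,[.73,.04,.96]); print(W(p,(-.0675,.0804,.062)))
```

```text
[0.56478329 0.02797356 0.34246822]
[0.62410007 0.03095904 0.062     ]
[0.61879074 0.03051688 0.062     ]
[0.62946452 0.03140578 0.062     ]
[0.73650847 0.04344254 0.97528827] 55.879901839113735
[[0.2, 0.7], [-0.8, 1.2], [-0.2, 0.5], [0.2, 0.6], [-0.5, -0.1], [-0.2, -0.1], [0.3, 2.0], [1.3, 0.7], [-3.5, 2.3], [-2.4, 1.5], [-0.3, 0.9], [1.2, 9.0], [-3.9, 0.7], [1.2, -2.9], [6.4, 0.7]]
[0.6320855  0.03266047 0.062     ]
```

Run:
```python
from plan import *
pr=rows([(.629,.033,.032,96,8),(.629,.033,.032,96,2,.32)])
C=np.array([.7365,.0434]); ts=[]
for k in range(1,11):
    a=np.deg2rad(186-5.75*k); ts.append((C[0]+.1055*np.cos(a),C[1]+.1055*np.sin(a),.032,96-5.75*k,1,.32))
ts=[t for t in ts]
print();rows(ts,cur=pr)
```

```text
[{"slide":[0.01,-0.0,0.42],"delta_rot":[0.0,-0.0,-0.001],"hand":1.0},{"slide":[0.01,-0.01,0.42],"delta_rot":[0.0,-0.0,-0.001],"hand":1.0},{"slide":[0.01,-0.0,0.41],"delta_rot":[0.0,-0.0,-0.0],"hand":1.0},{"slide":[0.01,-0.01,0.42],"delta_rot":[0.0,-0.0,-0.001],"hand":1.0},{"slide":[0.02,0.0,0.42],"delta_rot":[0.0,-0.0,-0.001],"hand":1.0}]
[{"slide":[0.01,-0.0,0.42],"delta_rot":[0.0,-0.0,-0.001],"hand":1.0},{"slide":[0.01,-0.01,0.42],"delta_rot":[0.0,-0.0,-0.0],"hand":1.0},{"slide":[0.01,0.0,0.41],"delta_rot":[0.0,-0.0,-0.001],"hand":1.0},{"slide":[-0.0,0.0,0.0],"delta_rot":[0.0,-0.0,-0.0],"hand":0.32},{"slide":[-0.0,0.0,0.0],"delta_rot":[0.0,-0.0,-0.0],"hand":0.32}]

[{"slide":[-0.06,0.19,0.0],"delta_rot":[0.0,-0.0,0.032],"hand":0.32},{"slide":[-0.01,0.22,0.0],"delta_rot":[0.0,-0.0,0.032],"hand":0.32},{"slide":[-0.01,0.21,0.0],"delta_rot":[-0.0,-0.0,0.032],"hand":0.32},{"slide":[-0.01,0.21,0.0],"delta_rot":[-0.0,-0.0,0.032],"hand":0.32},{"slide":[-0.01,0.21,0.0],"delta_rot":[-0.0,-0.0,0.031],"hand":0.32}]
[{"slide":[-0.01,0.21,0.0],"delta_rot":[-0.0,-0.0,0.032],"hand":0.32},{"slide":[-0.02,0.21,0.0],"delta_rot":[-0.0,-0.0,0.032],"hand":0.32},{"slide":[-0.01,0.22,0.0],"delta_rot":[-0.0,-0.0,0.032],"hand":0.32},{"slide":[-0.01,0.21,0.0],"delta_rot":[-0.0,-0.0,0.032],"hand":0.32},{"slide":[-0.01,0.21,0.0],"delta_rot":[-0.0,-0.0,0.032],"hand":0.32}]
```

Call:
{"api": "drive_tool", "payload": {
  "deltas": [
    {"slide":[0.01,0,0.42],"delta_rot":[0,0,-0.001],"hand":1.0},
    {"slide":[0.01,-0.01,0.42],"delta_rot":[0,0,-0.001],"hand":1.0},
    {"slide":[0.01,0,0.41],"delta_rot":[0,0,0],"hand":1.0},
    {"slide":[0.01,-0.01,0.42],"delta_rot":[0,0,-0.001],"hand":1.0},
    {"slide":[0.02,0,0.42],"delta_rot":[0,0,-0.001],"hand":1.0}
  ]
}}

```text
time_s: 2.75
eef_pos: [0.6296, 0.0362, 0.0947]
eef_rot: [-0.0, -0.051, 0.999, 0.0]
wrist_force: [-0.8, 0.2, 0.6]
opening: 1.0
```

Call:
{"api": "drive_tool", "payload": {
  "deltas": [
    {"slide":[0.01,0,0.42],"delta_rot":[0,0,-0.001],"hand":1.0},
    {"slide":[0.01,-0.01,0.42],"delta_rot":[0,0,0],"hand":1.0},
    {"slide":[0.01,0,0.41],"delta_rot":[0,0,-0.001],"hand":1.0},
    {"slide":[0,0,0],"delta_rot":[0,0,0],"hand":0.32},
    {"slide":[0,0,0],"delta_rot":[0,0,0],"hand":0.32}
  ]
}}

```text
time_s: 3.38
eef_pos: [0.6293, 0.0347, 0.0337]
eef_rot: [0.0, -0.053, 0.999, -0.0]
wrist_force: [-0.8, 0.4, 0.3]
opening: 0.604
```

Run:
```python
from h import *
snap('wrist','w2.png')
o=ctrl.get_obs();print(o['time_s'],o['eef_pos'],o['wrist_force'],o['opening'])
```

```text
3.425 [0.62964157 0.03465976 0.03416833] [ 0.18593332  0.61559856 -0.03925882] 0.5149689308511828
```

View pics/w2.png

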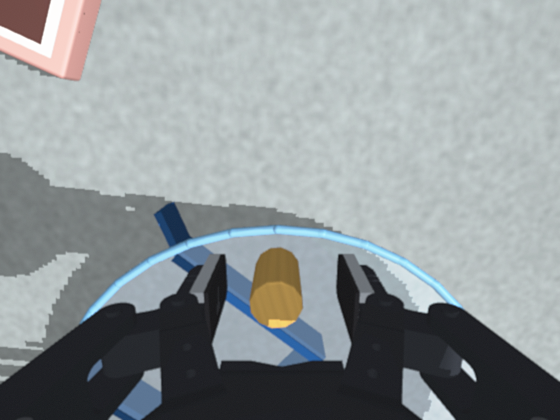

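Call:
{"api": "drive_tool", "payload": {
  "deltas": [
    {"slide":[-0.01,0.19,0],"delta_rot":[0,0,0.032],"hand":0.32},
    {"slide":[-0.01,0.22,0],"delta_rot":[0,0,0.032],"hand":0.32},
    {"slide":[-0.01,0.21,0],"delta_rot":[0,0,0.032],"hand":0.32},
    {"slide":[-0.01,0.21,0],"delta_rot":[0,0,0.032],"hand":0.32},
    {"slide":[-0.01,0.21,0],"delta_rot":[0,0,0.031],"hand":0.32}
  ]
}}

```text
time_s: 4.05
eef_pos: [0.6375, 0.0856, 0.0348]
eef_rot: [0.001, 0.197, 0.98, -0.0]
wrist_force: [1.2, -2.1, 0.3]
opening: 0.321
```

Run:
```python
from h import *
snap('wrist','w3.png');snap('top','t3.png')
o=ctrl.get_obs();print(o['time_s'],o['eef_pos'],o['wrist_force'],o['opening'])
```

```text
4.15 [0.63746189 0.08646559 0.03466741] [-0.35785547  0.15477521  0.21656488] 0.3195602414863997
```

View pics/w3.png

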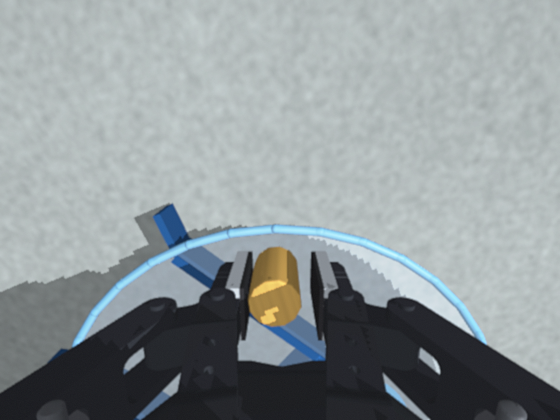

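Call:
{"api": "drive_tool", "payload": {
  "deltas": [
    {"slide":[-0.01,0.21,0],"delta_rot":[0,0,0.032],"hand":0.32},
    {"slide":[-0.02,0.21,0],"delta_rot":[0,0,0.032],"hand":0.32},
    {"slide":[-0.01,0.22,0],"delta_rot":[0,0,0.032],"hand":0.32},
    {"slide":[-0.01,0.21,0],"delta_rot":[0,0,0.032],"hand":0.32},
    {"slide":[-0.01,0.21,0],"delta_rot":[0,0,0.032],"hand":0.32}
  ]
}}

```text
time_s: 4.78
eef_pos: [0.6685, 0.1272, 0.0341]
eef_rot: [0.0, 0.433, 0.901, -0.0]
wrist_force: [-0.3, -2.0, 0.1]
opening: 0.319
```

Run:
```python
from h import *
import pickle
for n in ['wrist','top','scene']:
    c=snap(n,n+'4.png'); pickle.dump(c,open(n+'4.pkl','wb'))
o=ctrl.get_obs();print(o['time_s'],o['eef_pos'],o['wrist_force'],o['opening'])
a=cv2.imread('pics/scene4.png')
b=cv2.imread('pics/wrist4.png')
cv2.imwrite('pics/c4.png',np.vstack([cv2.resize(a[190:325,215:410],None,fx=3,fy=3,interpolation=cv2.INTER_CUBIC)[:, :560],b[200:390]]))
```

```text
4.925 [0.66852339 0.1275855  0.03385952] [0.22909756 0.17888729 0.29131169] 0.3151978436574256
```

View pics/c4.png

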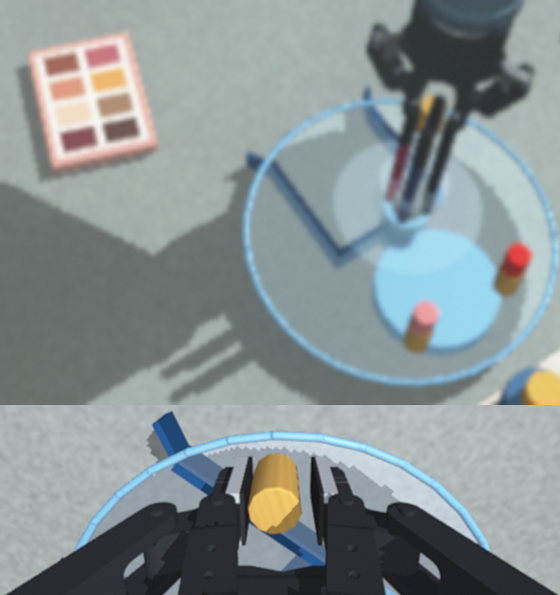

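```bash
cat > m4.py <<'E'
from m import *
S=pickle.load(open('scene4.pkl','rb'))
q=lambda u,v:((u+.5)/3-.5+215,(v+.5)/3-.5+190)
ob=[(S,q(517,253),(.081,.044,.086)),(S,q(425,313),(.081,-.044,.086)),(S,q(342,258),(-.015,-.0485,.022)),(S,q(250,155),(-.130,-.063,.022))]
p=fit(ob,[.73,.04,.05])
r=least_squares(lambda a:np.concatenate([proj(c,W([.7365,.0434,a[0]],X))-np.array(q) for c,q,X in ob]),[0.]);print(r.x,r.fun)
E
python3 m4.py
```

```text
[ 0.73754468  0.04465512 -0.01279441] -0.733065779581349
[[1.0, 0.9], [0.6, 0.3], [-0.9, -2.0], [-1.0, -0.3]]
[-0.00582683] [ 0.36049406  0.61887469  0.19370935  0.16472626 -1.4907136  -1.9501645
 -1.87406651 -0.0382002 ]
```

Run:
```python
from plan import *
rows([(.6685,.1275,.08,38.7,3,.45),(.645,.15,.16,38.7,3,.6),(.46,-.18,.16,-17.8,9,.8),(.46,-.18,.02,-17.8,5,.8)])
```

```text
[{"slide":[-0.0,-0.0,-0.31],"delta_rot":[0.0,0.0,0.0],"hand":0.45},{"slide":[-0.0,-0.0,-0.31],"delta_rot":[0.0,0.0,0.001],"hand":0.45},{"slide":[-0.0,-0.0,-0.3],"delta_rot":[0.0,0.0,0.0],"hand":0.45},{"slide":[0.21,-0.03,-0.53],"delta_rot":[0.0,0.0,0.0],"hand":0.6},{"slide":[0.22,-0.03,-0.54],"delta_rot":[0.0,0.0,0.0],"hand":0.6}]
[{"slide":[0.21,-0.02,-0.53],"delta_rot":[0.0,0.0,0.0],"hand":0.6},{"slide":[-0.31,-0.78,-0.0],"delta_rot":[0.0,0.0,0.035],"hand":0.8},{"slide":[-0.4,-0.74,-0.0],"delta_rot":[0.0,0.0,0.035],"hand":0.8},{"slide":[-0.48,-0.69,-0.0],"delta_rot":[0.0,0.0,0.035],"hand":0.8},{"slide":[-0.55,-0.64,-0.0],"delta_rot":[0.0,-0.0,0.035],"hand":0.8}]
[{"slide":[-0.62,-0.57,-0.0],"delta_rot":[0.0,-0.0,0.034],"hand":0.8},{"slide":[-0.67,-0.5,-0.0],"delta_rot":[0.0,-0.0,0.035],"hand":0.8},{"slide":[-0.73,-0.43,-0.01],"delta_rot":[0.0,-0.0,0.035],"hand":0.8},{"slide":[-0.77,-0.34,0.0],"delta_rot":[0.0,-0.0,0.035],"hand":0.8},{"slide":[-0.8,-0.26,0.0],"delta_rot":[0.0,-0.0,0.035],"hand":0.8}]
[{"slide":[0.0,-0.0,0.56],"delta_rot":[0.0,-0.0,0.0],"hand":0.8},{"slide":[0.0,-0.0,0.56],"delta_rot":[0.0,-0.0,0.0],"hand":0.8},{"slide":[0.0,-0.0,0.56],"delta_rot":[0.0,-0.0,0.0],"hand":0.8},{"slide":[0.0,-0.0,0.56],"delta_rot":[0.0,-0.0,0.0],"hand":0.8},{"slide":[0.0,-0.0,0.56],"delta_rot":[0.0,-0.0,0.0],"hand":0.8}]
```

Call:
{"api": "drive_tool", "payload": {
  "deltas": [
    {"slide":[0,0,-0.31],"delta_rot":[0,0,0],"hand":0.45},
    {"slide":[0,0,-0.31],"delta_rot":[0,0,0],"hand":0.45},
    {"slide":[0,0,-0.3],"delta_rot":[0,0,0],"hand":0.45},
    {"slide":[0.21,-0.03,-0.53],"delta_rot":[0,0,0],"hand":0.6},
    {"slide":[0.22,-0.03,-0.54],"delta_rot":[0,0,0],"hand":0.6}
  ]
}}

```text
time_s: 5.55
eef_pos: [0.6522, 0.1425, 0.1347]
eef_rot: [0.0, 0.433, 0.901, 0.0]
wrist_force: [0.0, -1.3, -0.3]
opening: 0.599
```

Call:
{"api": "drive_tool", "payload": {
  "deltas": [
    {"slide":[0.21,-0.02,-0.53],"delta_rot":[0,0,0],"hand":0.6},
    {"slide":[-0.31,-0.78,0],"delta_rot":[0,0,0.035],"hand":0.8},
    {"slide":[-0.4,-0.74,0],"delta_rot":[0,0,0.035],"hand":0.8},
    {"slide":[-0.48,-0.69,0],"delta_rot":[0,0,0.035],"hand":0.8},
    {"slide":[-0.55,-0.64,0],"delta_rot":[0,0,0.035],"hand":0.8}
  ]
}}

```text
time_s: 6.18
eef_pos: [0.562, 0.0023, 0.1606]
eef_rot: [0.001, 0.62, 0.784, 0.0]
wrist_force: [0.2, 0.2, -0.7]
opening: 0.797
```

Call:
{"api": "drive_tool", "payload": {
  "deltas": [
    {"slide":[-0.62,-0.57,0],"delta_rot":[0,0,0.034],"hand":0.8},
    {"slide":[-0.67,-0.5,0],"delta_rot":[0,0,0.035],"hand":0.8},
    {"slide":[-0.73,-0.43,0],"delta_rot":[0,0,0.035],"hand":0.8},
    {"slide":[-0.77,-0.34,0],"delta_rot":[0,0,0.035],"hand":0.8},
    {"slide":[-0.8,-0.26,0],"delta_rot":[0,0,0.035],"hand":0.8}
  ]
}}

```text
time_s: 6.8
eef_pos: [0.4591, -0.1814, 0.1606]
eef_rot: [0.001, 0.809, 0.588, 0.0]
wrist_force: [0.9, -1.1, 0.2]
opening: 0.796
```

Call:
{"api": "drive_tool", "payload": {
  "deltas": [
    {"slide":[0,0,0.56],"delta_rot":[0,0,0],"hand":0.8},
    {"slide":[0,0,0.56],"delta_rot":[0,0,0],"hand":0.8},
    {"slide":[0,0,0.56],"delta_rot":[0,0,0],"hand":0.8},
    {"slide":[0,0,0.56],"delta_rot":[0,0,0],"hand":0.8},
    {"slide":[0,0,0.5],"delta_rot":[0,0,0],"hand":0.8}
  ]
}}

```text
time_s: 7.42
eef_pos: [0.4599, -0.1804, 0.0225]
eef_rot: [0.001, 0.808, 0.589, 0.0]
wrist_force: [0.7, -1.5, -0.7]
opening: 0.805
```

Run:
```python
from h import *
c=snap('wrist','w5.png')
o=ctrl.get_obs();print(o['time_s'],o['eef_pos'],o['eef_rot'],o['wrist_force'],o['opening'])
```

```text
7.475 [ 0.45794542 -0.17915882  0.01962509] [-1.55086114e-03  8.08039932e-01  5.89125435e-01 -5.33985976e-04] [-2.36980056  0.76152138 -1.70696887] 0.7964001344573561
```

View pics/w5.png

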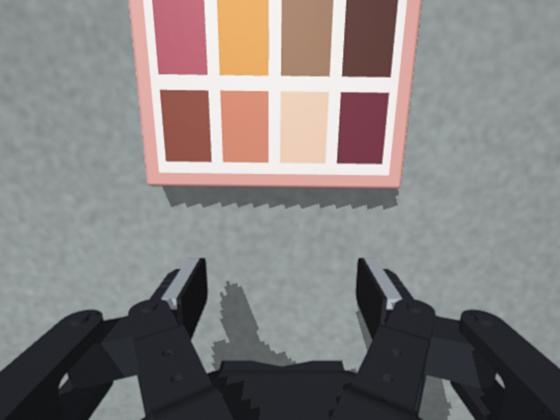

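Call:
{"api": "drive_tool", "payload": {
  "deltas": [
    {"slide":[0,0,0.12],"delta_rot":[0,0,0],"hand":0.8},
    {"slide":[0,0,0.12],"delta_rot":[0,0,0],"hand":0.8},
    {"slide":[0,0,0.08],"delta_rot":[0,0,0],"hand":0.8},
    {"slide":[0,0,0.06],"delta_rot":[0,0,0],"hand":0.8},
    {"slide":[0,0,0],"delta_rot":[0,0,0],"hand":0.8}
  ]
}}

```text
time_s: 8.1
eef_pos: [0.4595, -0.18, 0.0033]
eef_rot: [-0.0, 0.808, 0.589, -0.0]
wrist_force: [0.6, -0.4, -0.6]
opening: 0.802
```

Run:
```python
from plan import *
rows([(.4686,-.153,-.002,-17.8,3,.8),(.478,-.033,-.002,0,12,.8)])
```

```text
[{"slide":[0.19,0.0,0.04],"delta_rot":[-0.0,-0.0,-0.0],"hand":0.8},{"slide":[0.19,0.0,0.03],"delta_rot":[-0.0,-0.0,-0.0],"hand":0.8},{"slide":[0.19,0.01,0.04],"delta_rot":[-0.0,-0.0,-0.0],"hand":0.8},{"slide":[0.2,-0.05,-0.0],"delta_rot":[-0.0,-0.0,-0.008],"hand":0.8},{"slide":[0.19,-0.04,-0.0],"delta_rot":[-0.0,-0.0,-0.008],"hand":0.8}]
[{"slide":[0.2,-0.03,-0.0],"delta_rot":[-0.0,-0.0,-0.009],"hand":0.8},{"slide":[0.2,-0.04,-0.0],"delta_rot":[-0.0,-0.0,-0.008],"hand":0.8},{"slide":[0.2,-0.02,-0.0],"delta_rot":[-0.0,-0.0,-0.008],"hand":0.8},{"slide":[0.2,-0.02,-0.0],"delta_rot":[-0.0,-0.0,-0.008],"hand":0.8},{"slide":[0.2,-0.02,-0.0],"delta_rot":[-0.0,-0.0,-0.009],"hand":0.8}]
[{"slide":[0.2,-0.01,-0.0],"delta_rot":[-0.0,-0.0,-0.008],"hand":0.8},{"slide":[0.2,-0.01,-0.0],"delta_rot":[-0.0,-0.0,-0.008],"hand":0.8},{"slide":[0.2,0.0,-0.0],"delta_rot":[-0.0,-0.0,-0.008],"hand":0.8},{"slide":[0.2,0.01,-0.0],"delta_rot":[-0.0,-0.0,-0.009],"hand":0.8},{"slide":[0.2,0.01,-0.0],"delta_rot":[-0.0,-0.0,-0.008],"hand":0.8}]
```

Call:
{"api": "drive_tool", "payload": {
  "deltas": [
    {"slide":[0.19,0,0.04],"delta_rot":[0,0,0],"hand":0.8},
    {"slide":[0.19,0,0.03],"delta_rot":[0,0,0],"hand":0.8},
    {"slide":[0.19,0.01,0.04],"delta_rot":[0,0,0],"hand":0.8},
    {"slide":[0.2,-0.05,0],"delta_rot":[0,0,-0.008],"hand":0.8},
    {"slide":[0.19,-0.04,0],"delta_rot":[0,0,-0.008],"hand":0.8}
  ]
}}

```text
time_s: 8.72
eef_pos: [0.4703, -0.1323, -0.0022]
eef_rot: [0.0, 0.792, 0.61, -0.0]
wrist_force: [0.5, -1.4, -0.8]
opening: 0.8
```

Run:
```python
from h import *
c=snap('wrist','w6.png')
o=ctrl.get_obs();print(o['time_s'],o['eef_pos'],o['eef_rot'],o['wrist_force'],o['opening'])
```

```text
8.775 [ 0.469896   -0.13116302 -0.00238298] [-5.68922159e-04  7.91983172e-01  6.10542654e-01 -1.85495430e-06] [ 0.24560578  0.08502448 -0.69708298] 0.7970972524678139
```

View pics/w6.png

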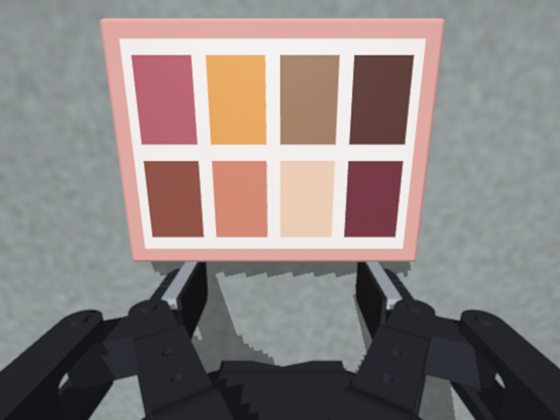

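Both fingertips sit against the palette's lower edge (v≈262) and are pushing it squarely. I'll continue.

Call:
{"api": "drive_tool", "payload": {
  "deltas": [
    {"slide":[0.2,-0.03,0],"delta_rot":[0,0,-0.009],"hand":0.8},
    {"slide":[0.2,-0.04,0],"delta_rot":[0,0,-0.008],"hand":0.8},
    {"slide":[0.2,-0.02,0],"delta_rot":[0,0,-0.008],"hand":0.8},
    {"slide":[0.2,-0.02,0],"delta_rot":[0,0,-0.008],"hand":0.8},
    {"slide":[0.2,-0.02,0],"delta_rot":[0,0,-0.009],"hand":0.8}
  ]
}}

```text
time_s: 9.4
eef_pos: [0.4743, -0.0821, -0.0022]
eef_rot: [0.0, 0.75, 0.661, 0.0]
wrist_force: [-0.1, -1.1, 0.7]
opening: 0.799
```

Call:
{"api": "drive_tool", "payload": {
  "deltas": [
    {"slide":[0.2,-0.01,0],"delta_rot":[0,0,-0.008],"hand":0.8},
    {"slide":[0.2,-0.01,0],"delta_rot":[0,0,-0.008],"hand":0.8},
    {"slide":[0.2,0,0],"delta_rot":[0,0,-0.008],"hand":0.8},
    {"slide":[0.2,0.01,0],"delta_rot":[0,0,-0.009],"hand":0.8},
    {"slide":[0.2,0.01,0],"delta_rot":[0,0,-0.008],"hand":0.8}
  ]
}}

```text
time_s: 10.02
eef_pos: [0.4782, -0.0323, -0.0022]
eef_rot: [0.0, 0.706, 0.708, 0.0]
wrist_force: [-0.3, -0.6, 0.2]
opening: 0.801
```

Run:
```python
from h import *
import pickle
for n in ['wrist','top','scene']:
    c=snap(n,n+'7.png'); pickle.dump(c,open(n+'7.pkl','wb'))
o=ctrl.get_obs();print(o['time_s'],o['eef_pos'],o['eef_rot'],o['wrist_force'],o['opening'])
a=cv2.imread('pics/scene7.png')
cv2.imwrite('pics/s7a.png',cv2.resize(a[160:325,200:395],None,fx=3.5,fy=3.5,interpolation=cv2.INTER_CUBIC))
```

```text
10.175 [ 0.47778463 -0.03213657 -0.00237512] [-3.60731026e-04  7.06731013e-01  7.07482257e-01 -3.79766120e-05] [-0.2357871   0.31183674  0.24609811] 0.7996784625107322
```

View pics/wrist7.png

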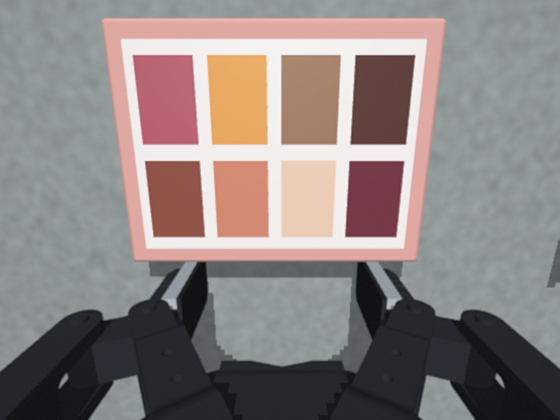

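View pics/s7a.png

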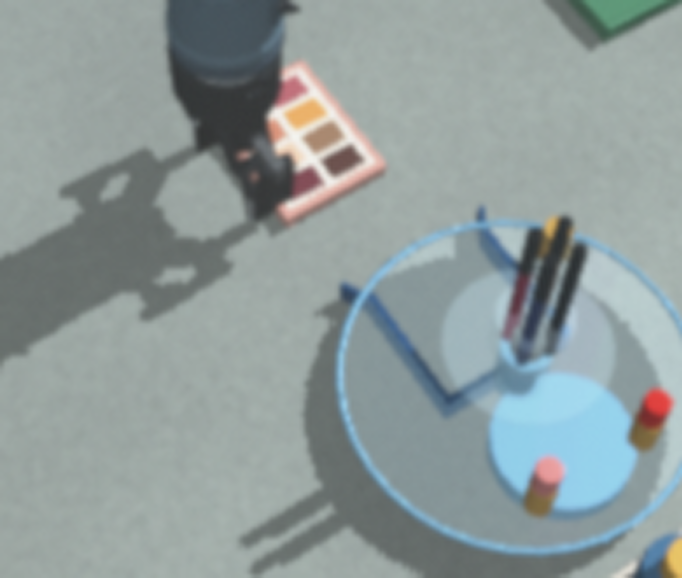

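Run:
```python
from m import *
S=pickle.load(open('scene7.pkl','rb'));Wc=pickle.load(open('wrist7.pkl','rb'))
for q in [(103,19),(445,19),(417,261),(134,261)]: print('w',ray(Wc,*q,.015).round(4))
for q in [(385,167),(290,222),(302,66)]: print('s',ray(S,(q[0]+.5)/3.5-.5+200,(q[1]+.5)/3.5-.5+160,.015).round(4))
```

```text
w [0.4164 0.0708 0.015 ]
w [0.534 0.071 0.015]
w [ 0.5349 -0.0196  0.015 ]
w [ 0.416  -0.0198  0.015 ]
s [0.5366 0.0712 0.015 ]
s [ 0.5387 -0.0165  0.015 ]
s [0.4219 0.07   0.015 ]
```

Call:
{"api": "drive_tool", "payload": {
  "deltas": [
    {"slide":[0.19,0.01,0],"delta_rot":[0,0,0],"hand":0.8},
    {"slide":[0.19,0.01,0],"delta_rot":[0,0,0],"hand":0.8},
    {"slide":[-0.15,0,0],"delta_rot":[0,0,0],"hand":0.8},
    {"slide":[-0.3,0,-0.3],"delta_rot":[0,0,0],"hand":0.6},
    {"slide":[0,0,-0.8],"delta_rot":[0,0,0],"hand":0.6}
  ]
}}

```text
time_s: 10.8
eef_pos: [0.4778, -0.0378, 0.0528]
eef_rot: [-0.001, 0.708, 0.707, -0.001]
wrist_force: [0.8, 0.2, -0.1]
opening: 0.606
```

Run:
```python
from plan import *
o=ctrl.get_obs();print(o['eef_pos'],o['q'])
rows([(.375,.0445,.08,-90,10,.6),(.375,.0445,.003,-90,5,.6)])
```

```text
[ 0.47781082 -0.03781305  0.05276549] [-3.27090841e-01  2.23541974e-01  1.96862091e+00 -3.56491904e-04
  9.52796324e-01 -3.25286556e-01]
[{"slide":[0.16,-0.21,-0.05],"delta_rot":[-0.0,0.0,0.05],"hand":0.6},{"slide":[0.13,-0.23,-0.06],"delta_rot":[-0.0,0.0,0.05],"hand":0.6},{"slide":[0.1,-0.24,-0.05],"delta_rot":[-0.0,0.0,0.05],"hand":0.6},{"slide":[0.05,-0.26,-0.05],"delta_rot":[-0.0,0.0,0.05],"hand":0.6},{"slide":[0.01,-0.26,-0.06],"delta_rot":[-0.0,0.0,0.05],"hand":0.6}]
[{"slide":[-0.03,-0.27,-0.05],"delta_rot":[-0.0,0.001,0.05],"hand":0.6},{"slide":[-0.07,-0.25,-0.06],"delta_rot":[-0.001,-0.0,0.05],"hand":0.6},{"slide":[-0.11,-0.24,-0.05],"delta_rot":[0.0,-0.0,0.05],"hand":0.6},{"slide":[-0.14,-0.22,-0.05],"delta_rot":[0.0,-0.0,0.05],"hand":0.6},{"slide":[-0.18,-0.2,-0.06],"delta_rot":[-0.0,-0.0,0.049],"hand":0.6}]
[{"slide":[-0.0,0.0,0.31],"delta_rot":[-0.0,-0.0,0.0],"hand":0.6},{"slide":[-0.0,0.0,0.31],"delta_rot":[-0.0,-0.0,0.0],"hand":0.6},{"slide":[-0.0,0.0,0.3],"delta_rot":[-0.0,-0.0,0.0],"hand":0.6},{"slide":[-0.0,0.0,0.31],"delta_rot":[-0.0,-0.0,0.0],"hand":0.6},{"slide":[-0.0,0.0,0.31],"delta_rot":[-0.0,-0.0,0.0],"hand":0.6}]
```

Call:
{"api": "drive_tool", "payload": {
  "deltas": [
    {"slide":[0.16,-0.21,-0.05],"delta_rot":[0,0,0.05],"hand":0.6},
    {"slide":[0.13,-0.23,-0.06],"delta_rot":[0,0,0.05],"hand":0.6},
    {"slide":[0.1,-0.24,-0.05],"delta_rot":[0,0,0.05],"hand":0.6},
    {"slide":[0.05,-0.26,-0.05],"delta_rot":[0,0,0.05],"hand":0.6},
    {"slide":[0.01,-0.26,-0.06],"delta_rot":[0,0,0.05],"hand":0.6}
  ]
}}

```text
time_s: 11.42
eef_pos: [0.4279, 0.0034, 0.0675]
eef_rot: [0.0, 0.925, 0.38, 0.001]
wrist_force: [0.8, 0.0, -0.3]
opening: 0.6
```

Call:
{"api": "drive_tool", "payload": {
  "deltas": [
    {"slide":[-0.03,-0.27,-0.05],"delta_rot":[0,0,0.05],"hand":0.6},
    {"slide":[-0.07,-0.25,-0.06],"delta_rot":[0,0,0.05],"hand":0.6},
    {"slide":[-0.11,-0.24,-0.05],"delta_rot":[0,0,0.05],"hand":0.6},
    {"slide":[-0.14,-0.22,-0.05],"delta_rot":[0,0,0.05],"hand":0.6},
    {"slide":[-0.18,-0.2,-0.06],"delta_rot":[0,0,0.049],"hand":0.6}
  ]
}}

```text
time_s: 12.05
eef_pos: [0.3764, 0.0451, 0.0809]
eef_rot: [0.0, 1.0, -0.002, 0.001]
wrist_force: [-0.6, -0.1, 1.1]
opening: 0.604
```

Run:
```python
from h import *
import pickle
for n in ['wrist','scene']:
    c=snap(n,n+'8.png'); pickle.dump(c,open(n+'8.pkl','wb'))
o=ctrl.get_obs();print(o['time_s'],o['eef_pos'],o['eef_rot'],o['wrist_force'],o['opening'])
```

```text
12.15 [0.37588258 0.04553475 0.08070244] [1.25953460e-04 9.99999390e-01 9.53365474e-04 5.44246822e-04] [ 0.15423239 -0.15211156  0.07582544] 0.5981801961939887
```

View pics/wrist8.png

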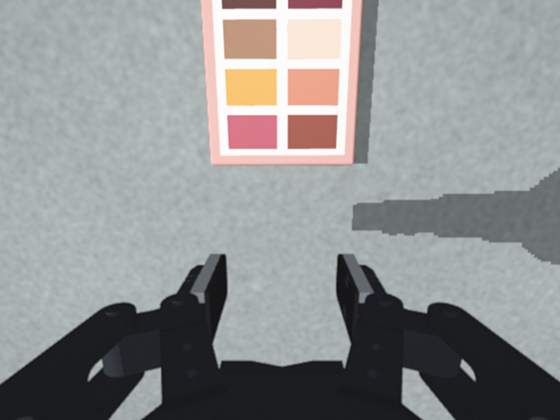

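View pics/scene8.png

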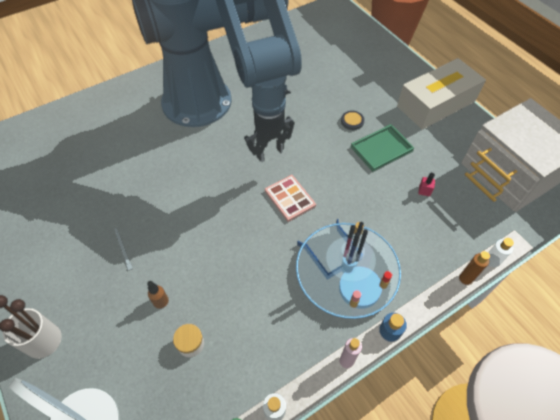

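Run:
```python
from h import *
a=cv2.imread('pics/scene8.png')
cv2.imwrite('pics/s8a.png',cv2.resize(a[165:325,250:410],None,fx=3.7,fy=3.7,interpolation=cv2.INTER_CUBIC))
import pickle
Wc=pickle.load(open('wrist8.pkl','rb'))
for q in [(211,164),(353,164),(202,0),(361,0)]: print('w',ray(Wc,*q,.015).round(4))
```

```text
w [0.417  0.0909 0.015 ]
w [0.4168 0.     0.015 ]
w [0.5093 0.0903 0.015 ]
w [0.509  0.0008 0.015 ]
```

View pics/s8a.png

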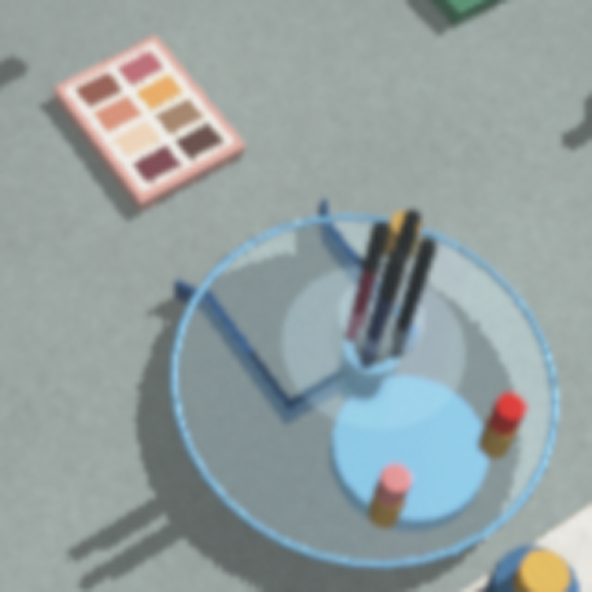

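Run:
```python
from m import *
S=pickle.load(open('scene8.pkl','rb'))
q=lambda u,v:((u+.5)/3.7-.5+250,(v+.5)/3.7-.5+165)
ob=[(S,q(511,407),(.081,.044,.086)),(S,q(396,480),(.081,-.044,.086)),(S,q(288,403),(-.015,-.0485,.022)),(S,q(181,286),(-.130,-.063,.022)),(S,q(323,207),(-.130,.063,.022)),(S,q(400,222),(-.0675,.0804,.062))]
fit(ob,[.73,.04,.05])
P=[(.06,.046,.015),(.06,-.046,.015),(-.06,-.046,.015),(-.06,.046,.015)]
fit([(S,q(*a),X) for a,X in zip([(244,145),(141,200),(57,86),(156,37)],P)],[.475,.045,0])
```

```text
[ 0.73736903  0.04382971 -0.00455422] -0.2609377740618727
[[0.0, 0.1], [0.3, 0.0], [0.1, 0.4], [-2.1, -0.4], [-0.3, -1.8], [1.1, 0.7]]
[ 0.47671143  0.04731747 -0.00870382] -0.49869241156529726
[[0.8, 0.0], [-0.2, 0.7], [-1.0, -0.0], [0.3, -1.0]]
```

Run:
```python
from plan import *
rows([(.376,.0455,0.0,-90,5,.6),(.40,.0455,0,-90,2,.6),(.475,.0435,0,-90,8,.6)])
```

```text
[{"slide":[0.0,0.0,0.32],"delta_rot":[0.0,-0.0,0.0],"hand":0.6},{"slide":[0.0,0.0,0.33],"delta_rot":[0.0,-0.0,0.0],"hand":0.6},{"slide":[0.0,0.0,0.32],"delta_rot":[0.0,-0.0,0.0],"hand":0.6},{"slide":[0.0,0.0,0.32],"delta_rot":[0.0,-0.0,0.0],"hand":0.6},{"slide":[0.0,0.0,0.32],"delta_rot":[0.0,-0.0,0.001],"hand":0.6}]
[{"slide":[0.24,-0.0,0.0],"delta_rot":[0.0,-0.0,-0.0],"hand":0.6},{"slide":[0.24,-0.0,0.0],"delta_rot":[0.0,-0.0,-0.0],"hand":0.6},{"slide":[0.19,0.0,0.0],"delta_rot":[0.0,-0.0,-0.0],"hand":0.6},{"slide":[0.19,0.01,0.0],"delta_rot":[0.0,-0.0,-0.0],"hand":0.6},{"slide":[0.18,0.0,0.0],"delta_rot":[0.0,-0.0,-0.0],"hand":0.6}]
[{"slide":[0.19,0.01,0.0],"delta_rot":[0.0,-0.0,-0.0],"hand":0.6},{"slide":[0.19,0.0,0.0],"delta_rot":[0.0,-0.0,-0.0],"hand":0.6},{"slide":[0.19,0.01,0.0],"delta_rot":[0.0,-0.0,-0.0],"hand":0.6},{"slide":[0.18,0.0,0.01],"delta_rot":[0.0,-0.0,-0.0],"hand":0.6},{"slide":[0.19,0.01,-0.0],"delta_rot":[0.0,-0.0,-0.0],"hand":0.6}]
```

Call:
{"api": "drive_tool", "payload": {
  "deltas": [
    {"slide":[0,0,0.36],"delta_rot":[0,0,0],"hand":0.6},
    {"slide":[0,0,0.36],"delta_rot":[0,0,0],"hand":0.6},
    {"slide":[0,0,0.36],"delta_rot":[0,0,0],"hand":0.6},
    {"slide":[0,0,0.34],"delta_rot":[0,0,0],"hand":0.6},
    {"slide":[0,0,0.17],"delta_rot":[0,0,0],"hand":0.6}
  ]
}}

```text
time_s: 12.78
eef_pos: [0.3764, 0.0451, -0.0]
eef_rot: [0.0, 1.0, 0.003, -0.0]
wrist_force: [-0.2, -0.1, -0.1]
opening: 0.597
```

Call:
{"api": "drive_tool", "payload": {
  "deltas": [
    {"slide":[0.24,0,0],"delta_rot":[0,0,0],"hand":0.6},
    {"slide":[0.24,0,0],"delta_rot":[0,0,0],"hand":0.6},
    {"slide":[0.19,0,0],"delta_rot":[0,0,0],"hand":0.6},
    {"slide":[0.19,0.01,0],"delta_rot":[0,0,0],"hand":0.6},
    {"slide":[0.18,0,0],"delta_rot":[0,0,0],"hand":0.6}
  ]
}}

```text
time_s: 13.4
eef_pos: [0.4284, 0.0457, 0.0003]
eef_rot: [-0.0, 1.0, 0.002, -0.0]
wrist_force: [-2.9, -0.1, 2.5]
opening: 0.602
```

Call:
{"api": "drive_tool", "payload": {
  "deltas": [
    {"slide":[0.19,0.01,0],"delta_rot":[0,0,0],"hand":0.6},
    {"slide":[0.19,0,0],"delta_rot":[0,0,0],"hand":0.6},
    {"slide":[0.19,0.01,0],"delta_rot":[0,0,0],"hand":0.6},
    {"slide":[0.18,0,0],"delta_rot":[0,0,0],"hand":0.6},
    {"slide":[0.19,0.01,0],"delta_rot":[0,0,0],"hand":0.6}
  ]
}}

```text
time_s: 14.02
eef_pos: [0.4755, 0.0443, 0.0003]
eef_rot: [-0.0, 1.0, 0.002, -0.0]
wrist_force: [-2.3, 0.9, 1.6]
opening: 0.603
```

Run:
```python
from h import *
import pickle
for n in ['wrist','scene']:
    c=snap(n,n+'9.png'); pickle.dump(c,open(n+'9.pkl','wb'))
o=ctrl.get_obs();print(o['time_s'],o['eef_pos'],o['eef_rot'],o['wrist_force'],o['opening'])
```

```text
14.125 [0.47677336 0.04401252 0.00061671] [1.46165741e-04 9.99998168e-01 1.56669305e-03 1.08975152e-03] [ 1.40955882 -0.07421859  0.14282104] 0.6019867277508638
```

View pics/wrist9.png

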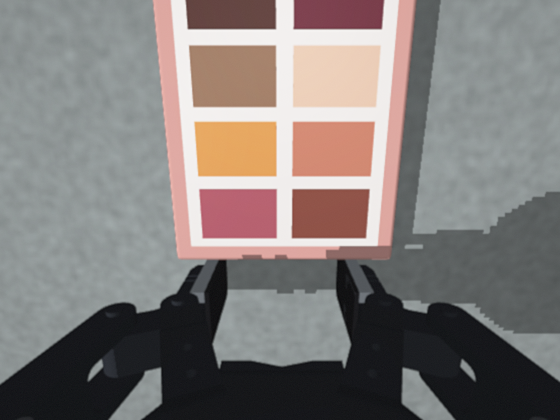

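Call:
{"api": "drive_tool", "payload": {
  "deltas": [
    {"slide":[0.18,0,0],"delta_rot":[0,0,0],"hand":0.6},
    {"slide":[0.18,0,0],"delta_rot":[0,0,0],"hand":0.6},
    {"slide":[0.18,0,0],"delta_rot":[0,0,0],"hand":0.6},
    {"slide":[0.18,0,0],"delta_rot":[0,0,0],"hand":0.6},
    {"slide":[0.18,0,0],"delta_rot":[0,0,0],"hand":0.6}
  ]
}}

```text
time_s: 14.75
eef_pos: [0.5206, 0.0444, 0.0003]
eef_rot: [-0.0, 1.0, 0.002, -0.0]
wrist_force: [-2.0, 0.1, 0.9]
opening: 0.602
```

Run:
```python
from h import *
import pickle
for n in ['wrist','scene','top']:
    c=snap(n,n+'10.png'); pickle.dump(c,open(n+'10.pkl','wb'))
o=ctrl.get_obs();print(o['time_s'],o['eef_pos'],o['eef_rot'],o['wrist_force'],o['opening'])
a=cv2.imread('pics/scene10.png')
b=cv2.imread('pics/wrist10.png')
cv2.imwrite('pics/c10.png',np.vstack([cv2.resize(a[190:300,250:410],None,fx=3.5,fy=3.5,interpolation=cv2.INTER_CUBIC),b[:210]]))
```

```text
14.9 [5.20995862e-01 4.43058069e-02 4.78128445e-04] [6.93392829e-05 9.99998495e-01 1.61414264e-03 6.32572722e-04] [-0.25156524 -0.44277376 -0.13382586] 0.6003406715341358
```

View pics/c10.png

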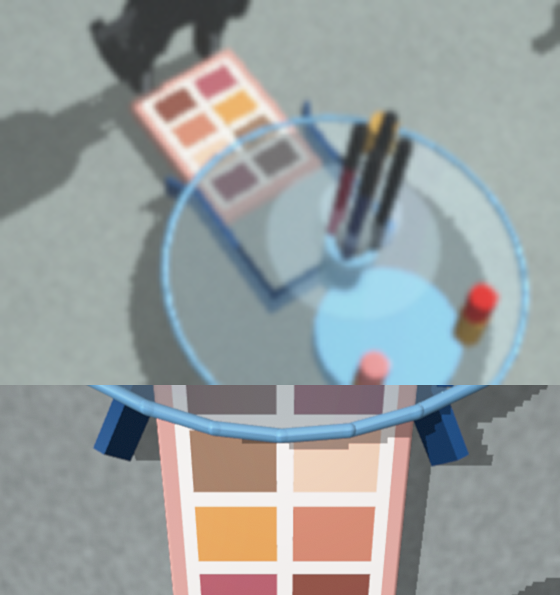

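Call:
{"api": "drive_tool", "payload": {
  "deltas": [
    {"slide":[0.18,0,0],"delta_rot":[0,0,0],"hand":0.6},
    {"slide":[0.18,0,0],"delta_rot":[0,0,0],"hand":0.6},
    {"slide":[0.18,0,0],"delta_rot":[0,0,0],"hand":0.6},
    {"slide":[0.18,0,0],"delta_rot":[0,0,0],"hand":0.6},
    {"slide":[0.16,0,0],"delta_rot":[0,0,0],"hand":0.6}
  ]
}}

```text
time_s: 15.52
eef_pos: [0.5646, 0.0445, 0.0003]
eef_rot: [-0.0, 1.0, 0.002, -0.0]
wrist_force: [-1.5, -0.8, 1.6]
opening: 0.603
```

Call:
{"api": "drive_tool", "payload": {
  "deltas": [
    {"slide":[0.08,0,0],"delta_rot":[0,0,0],"hand":0.6},
    {"slide":[0.08,0,0],"delta_rot":[0,0,0],"hand":0.6},
    {"slide":[0.08,0,0],"delta_rot":[0,0,0],"hand":0.6},
    {"slide":[0.06,0,0],"delta_rot":[0,0,0],"hand":0.6},
    {"slide":[0.04,0,0],"delta_rot":[0,0,0],"hand":0.6}
  ]
}}

```text
time_s: 16.15
eef_pos: [0.5812, 0.0446, 0.0003]
eef_rot: [0.0, 1.0, 0.002, -0.0]
wrist_force: [-2.1, -0.1, 1.3]
opening: 0.598
```

Run:
```python
from h import *
import pickle
for n in ['wrist','scene','top']:
    c=snap(n,n+'11.png'); pickle.dump(c,open(n+'11.pkl','wb'))
o=ctrl.get_obs();print(o['time_s'],o['eef_pos'],o['eef_rot'],o['wrist_force'],o['opening'])
a=cv2.imread('pics/scene11.png')
b=cv2.imread('pics/wrist11.png')
cv2.imwrite('pics/c11.png',np.vstack([cv2.resize(a[190:300,250:410],None,fx=3.5,fy=3.5,interpolation=cv2.INTER_CUBIC),b[90:300]]))
```

```text
16.3 [5.81376468e-01 4.45638694e-02 3.38811367e-04] [1.93631858e-05 9.99998675e-01 1.58888285e-03 3.54696643e-04] [0.55013358 0.63503231 0.25193601] 0.6010574256183273
```

View pics/c11.png

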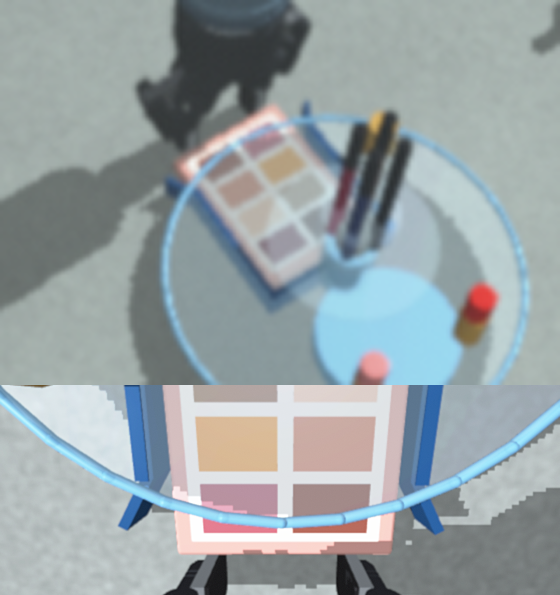

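Call:
{"api": "drive_tool", "payload": {
  "deltas": [
    {"slide":[0.04,0,0],"delta_rot":[0,0,0],"hand":0.6},
    {"slide":[0.03,0,0],"delta_rot":[0,0,0],"hand":0.6},
    {"slide":[0.03,0,0],"delta_rot":[0,0,0],"hand":0.6},
    {"slide":[0.02,0,0],"delta_rot":[0,0,0],"hand":0.6},
    {"slide":[0.02,0,0],"delta_rot":[0,0,0],"hand":0.6}
  ]
}}

```text
time_s: 16.92
eef_pos: [0.5881, 0.0446, 0.0003]
eef_rot: [0.0, 1.0, 0.002, -0.0]
wrist_force: [-2.3, 0.6, 1.3]
opening: 0.6
```

Call:
{"api": "drive_tool", "payload": {
  "deltas": [
    {"slide":[0.02,0,0],"delta_rot":[0,0,0],"hand":0.6},
    {"slide":[0.02,0,0],"delta_rot":[0,0,0],"hand":0.6},
    {"slide":[0,0,0],"delta_rot":[0,0,0],"hand":0.6},
    {"slide":[0.02,0,0],"delta_rot":[0,0,0],"hand":0.6},
    {"slide":[0,0,0],"delta_rot":[0,0,0],"hand":0.6}
  ]
}}

```text
time_s: 17.55
eef_pos: [0.5898, 0.0447, 0.0001]
eef_rot: [-0.0, 1.0, 0.002, -0.001]
wrist_force: [-7.7, -0.2, 5.2]
opening: 0.6
```

Call:
{"api": "drive_tool", "payload": {
  "deltas": [
    {"slide":[0.02,0,0],"delta_rot":[0,0,0],"hand":0.6},
    {"slide":[0.02,0,0],"delta_rot":[0,0,0],"hand":0.6},
    {"slide":[0,0,0],"delta_rot":[0,0,0],"hand":0.6},
    {"slide":[0,0,0],"delta_rot":[0,0,0],"hand":0.6},
    {"slide":[0,0,0],"delta_rot":[0,0,0],"hand":0.6}
  ]
}}

```text
time_s: 18.18
eef_pos: [0.5903, 0.0447, -0.0002]
eef_rot: [-0.0, 1.0, 0.002, -0.003]
wrist_force: [-12.5, -1.3, 9.8]
opening: 0.602
```

Run:
```python
from h import *
import pickle
for n in ['wrist','scene','top']:
    c=snap(n,n+'12.png'); pickle.dump(c,open(n+'12.pkl','wb'))
o=ctrl.get_obs();print(o['time_s'],o['eef_pos'],o['eef_rot'],o['wrist_force'],o['opening'])
a=cv2.imread('pics/scene12.png')
b=cv2.imread('pics/wrist12.png')
cv2.imwrite('pics/c12.png',np.vstack([cv2.resize(a[190:300,250:410],None,fx=3.5,fy=3.5,interpolation=cv2.INTER_CUBIC),b[90:300]]))
```

```text
18.325 [ 5.90240242e-01  4.47330744e-02 -1.66089713e-04] [-9.28461093e-05  9.99994232e-01  1.54124868e-03 -3.02523785e-03] [-1.21638891e+01  8.64644949e-03  9.51518110e+00] 0.6006963181627515
```

View pics/c12.png

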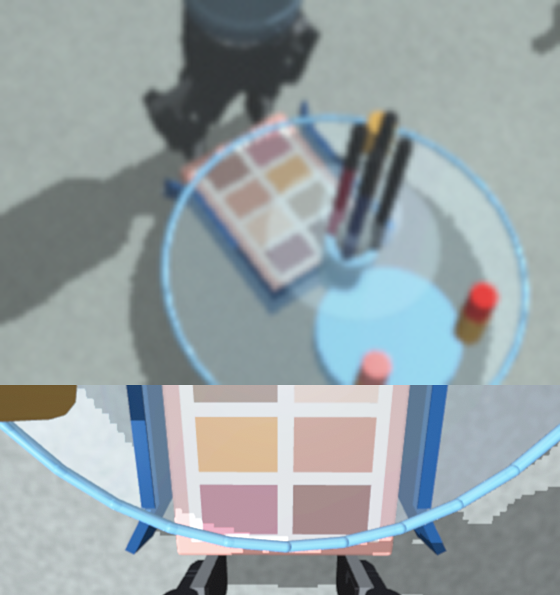

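Call:
{"api": "drive_tool", "payload": {
  "deltas": [
    {"slide":[-0.04,0,0],"delta_rot":[0,0,0],"hand":0.6},
    {"slide":[-0.2,0,0],"delta_rot":[0,0,0],"hand":0.6},
    {"slide":[-0.6,0,-0.2],"delta_rot":[0,0,0],"hand":0.6},
    {"slide":[-0.9,0,-0.5],"delta_rot":[0,0,0],"hand":0.6},
    {"slide":[-0.9,0,-0.8],"delta_rot":[0,0,0],"hand":0.6}
  ]
}}

```text
time_s: 18.95
eef_pos: [0.4591, 0.0443, 0.075]
eef_rot: [-0.0, 1.0, 0.002, -0.001]
wrist_force: [0.1, -0.0, 1.5]
opening: 0.597
```

Call:
{"api": "drive_tool", "payload": {
  "deltas": [
    {"slide":[-0.7,0,-0.5],"delta_rot":[0,0,0],"hand":0.6},
    {"slide":[0,0,0],"delta_rot":[0,0,0],"hand":0.6},
    {"slide":[0,0,0],"delta_rot":[0,0,0],"hand":0.6},
    {"slide":[0,0,0],"delta_rot":[0,0,0],"hand":0.6},
    {"slide":[0,0,0],"delta_rot":[0,0,0],"hand":0.6}
  ]
}}

```text
time_s: 19.58
eef_pos: [0.4261, 0.0441, 0.0995]
eef_rot: [-0.0, 1.0, 0.002, -0.001]
wrist_force: [0.5, -0.4, 0.2]
opening: 0.6
```

Run:
```python
from h import *
import pickle
for n in ['wrist','scene','top']:
    c=snap(n,n+'13.png'); pickle.dump(c,open(n+'13.pkl','wb'))
o=ctrl.get_obs();print(o['time_s'],o['eef_pos'],o['wrist_force'])
a=cv2.imread('pics/scene13.png')
cv2.imwrite('pics/s13a.png',cv2.resize(a[200:325,280:410],None,fx=4.5,fy=4.5,interpolation=cv2.INTER_CUBIC))
a=cv2.imread('pics/top13.png')
cv2.imwrite('pics/t13a.png',cv2.resize(a[100:220,200:340],None,fx=4.5,fy=4.5,interpolation=cv2.INTER_CUBIC))
```

```text
19.725 [0.42599077 0.04411631 0.09975788] [ 0.34528215 -1.59504176 -0.66764284]
```

View pics/s13a.png

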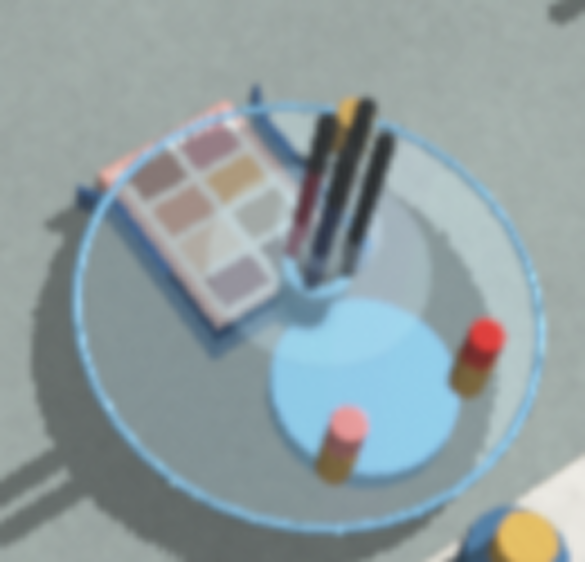

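View pics/t13a.png

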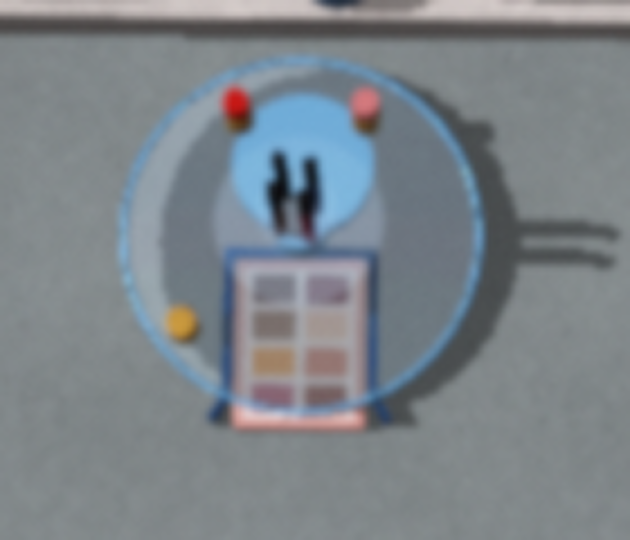

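View pics/wrist13.png

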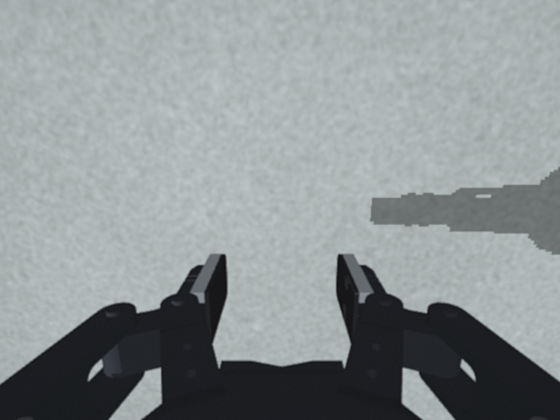

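Run:
```python
from m import *
T=pickle.load(open('top13.pkl','rb'));S=pickle.load(open('scene13.pkl','rb'))
t=lambda u,v:((u+.5)/4.5-.5+200,(v+.5)/4.5-.5+100)
s=lambda u,v:((u+.5)/4.5-.5+280,(v+.5)/4.5-.5+200)
ob=[(T,t(237,101),(.081,.044,.086)),(T,t(367,101),(.081,-.044,.086)),(T,t(181,323),(-.0675,.0804,.062)),(T,t(303,236),(0,0,.024)),
(S,s(488,338),(.081,.044,.086)),(S,s(348,424),(.081,-.044,.086))]
p=fit(ob,[.737,.044,0])
P=[(.06,.046,.015),(.06,-.046,.015),(-.06,-.046,.015),(-.06,.046,.015)]
g=fit([(T,t(*a),X) for a,X in zip([(236,261),(362,261),(366,426),(233,427)],P)]+[(S,s(100,178),P[2]),(S,s(228,103),P[3]),(S,s(218,328),P[1])],[.66,.044,0])
d=g[:2]-p[:2];c,n=np.cos(p[2]),np.sin(p[2]);print(c*d[0]+n*d[1],-n*d[0]+c*d[1],g[2]-p[2])
```

```text
[ 0.73813597  0.04345083 -0.00172963] -0.09910058795483419
[[-0.1, 0.2], [-0.3, 0.6], [0.0, -0.0], [-0.2, 0.5], [-0.1, 0.3], [0.2, 0.9]]
[0.66412637 0.04455068 0.00512891] 0.2938649961361857
[[-0.2, -0.3], [0.7, -0.1], [-0.5, 0.8], [-0.1, 0.3], [-0.6, -0.2], [-0.1, -0.3], [0.9, 2.6]]
-0.07401139056280803 0.0009718438993691336 0.006858543289410945
```

```bash
python3 -c "
from bench import ctrl
print(ctrl.hand_in())"
```

```text
the job is handed in; nothing more can be done
None
```

The carousel's empty bay now faces the robot and the palette is in it, up against the back stop. I handed the job in at about 20 s; the hand-in gives no verdict.

- **What I did:** I loosely closed the gripper around the brass post and turned the carousel about 55° clockwise. I then pushed the palette across the glass with both fingertips, first sideways while straightening it, then into the bay. I stopped when it met firm resistance (about 12 N along the bay and 10 N upward), then backed the arm off.
- **Last checks, from the top and scene cameras:**
  - **Bay direction:** the bay is within about 0.1° of facing the robot.
  - **Palette in the carousel's frame:** x is −74 mm (seated is −75) and y is +1 mm. Its angle to the bay is 0.007 rad.
  - **Contact:** the gripper was about 115 mm clear of the palette and touching nothing.
- **Disagreements and gaps:** earlier camera fits differed by 2–3 mm (up to 9 mm for the post in the wrist camera), with no effect on the result. I never moved near the bystanders, but I did not re-measure their positions. I did not measure the palette's flatness and height directly, and it looked flat in the last pictures.

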